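Slide the open-collared spice tray onto its post and fill it

TASK

Put the spice tray on its post stand: slide its open collar sideways onto the slim neck of the post, below the black knob, then let it down over the thicker part until it sits level on the round ledge. Let go of it, then stand the two green-capped spice jars upright in the tray, one in each compartment. Leave the honey jar, the pepper mill and the mug standing where they are.

Things in the scene. Friction and masses are not known exactly. Their poses are not given: they have to be found in the camera images.
- stand: Fixed heavy stand. Origin on the post axis at the worktop, z up. Dark foot 128 mm across, 12 high; sleeve 30 across up to z=62 mm, a clamp screw sticks out 35 mm. The steel post in it telescopes: it is clamped stiff (holds 25 N) at a height that is NOT reported: ledge top anywhere from z=72 to 114 mm, knob top 146 to 188. Find it by touch (e.g. closed fingers down onto the knob) or by sight.
- sleeve_top (a point): Fixed, on the post axis at the sleeve's top, z=62 mm. The post above it, measured up from the top of its ledge: round ledge 90 mm across, 6 thick; thick post 22 across from 0 to 20 mm; cone to 26; slim neck 12 across from 26 to 50; cone to 56; black knob 36 across from 56 to 74, flat on top.
- tray: Loose spice tray, 0.3 to 0.55 kg: two pale wood boxes and a white C-shaped collar between. Origin on the bore axis at the flat underside, z up. Collar: bore 26 mm, z=0 to 14, gap toward +x 16 wide from x=11 to 33, flaring to 30 at x=47. The gap passes only the slim neck; the bore fits the thick post, not the knob. 184 mm long over y. May end at any yaw on the post.
- grip (a point): Centre of the tray's white upright grip plate, at tray x=-85, y=0, z=55 mm; axes as the tray. Plate 8 mm thick along x, 50 wide along y, top at z=78. It stands on the tray's rear arm (6 mm thick, 50 wide); two ribs on its side toward the collar reach up to z=32 mm.
- cell_l (a point): Centre of the floor top of the tray's compartment at y = +60 mm, z = 6 mm; axes as the tray. Open box, inside 58 mm (x) by 56 mm (y), walls 4 mm, rim 28 mm above its floor.
- cell_r (a point): Centre of the floor top of the tray's compartment at y = -60 mm, z = 6 mm; axes as the tray. Same size as the other.
- jar_a: Loose spice jar with green cap and brownish label, 46 mm across, 106 mm high, cap 45 mm across over the top 20 mm, about 0.11 kg. Origin at the centre of its underside, z up.
- jar_b: Loose spice jar with green cap and white and dark blue label, same size: 46 mm across, 106 mm high, cap 45 mm across over the top 20 mm, about 0.11 kg. Origin at the centre of its underside, z up.
- honey: Bystander: loose honey jar with a red cap, 65 mm across, 100 mm high; stands among the spice jars. Origin at the centre of its underside.
- mill: Bystander: loose wooden pepper mill, 58 mm across, 170 mm high. Origin at the centre of its underside.
- cupboard_corner (a point): Lower front left corner of the fixed wall cupboard over the back of the worktop, at x=0.43, y=0.39, z=0.41 m. From here its front face runs level along +x, -y at 45 degrees (x+y=0.82) for 0.89 m; behind and above that the arm would strike it.
- mug: Bystander: loose dotted white mug, 82 mm across (117 mm with handle), 91 mm high. Origin at the centre of its underside.
There are look-alikes about, which are no part of the job. Leave any turquoise look-alike of the jar_a alone.

How it is judged (in metres and radians):
On the way, in this order (a step that is already met when the one before it is completed fails the run):
1. the tray's collar is on the post, the tray lies level on the ledge and the fingers have let go of it (horizontal distance between tray and stand below 0.005 m and angle between tray's own z axis and vertical below 0.06 rad and height (world z) of tray between 0.066 and 0.125 m and contact force between tray and stand above 1 N and contact force between the fingers and tray below 0.5 N), for 0.2 s.
2. the two spice jars stand upright in the tray, one in each compartment ((((horizontal distance between jar_a and cell_l below 0.012 m and z of jar_a in the frame of tray between 0 and 0.014 m and angle between jar_a's own z axis and vertical below 0.15 rad) and (horizontal distance between jar_b and cell_r below 0.012 m and z of jar_b in the frame of tray between 0 and 0.014 m and angle between jar_b's own z axis and vertical below 0.15 rad)) or ((horizontal distance between jar_a and cell_r below 0.012 m and z of jar_a in the frame of tray between 0 and 0.014 m and angle between jar_a's own z axis and vertical below 0.15 rad) and (horizontal distance between jar_b and cell_l below 0.012 m and z of jar_b in the frame of tray between 0 and 0.014 m and angle between jar_b's own z axis and vertical below 0.15 rad)))), for 0.2 s.
At the end, for the whole second after the job is handed in: Tray on the post, not held, resting on the stand: collar within 5 mm of the post axis, tilt under 0.06 rad, underside 66 to 125 mm up. One green-capped jar in each compartment: within 12 mm of its centre, base under 14 mm above the tray underside, tilt under 0.15 rad. All at rest (all of step 1 and (((horizontal distance between jar_a and cell_l below 0.012 m and z of jar_a in the frame of tray between 0 and 0.014 m and angle between jar_a's own z axis and vertical below 0.15 rad) and (horizontal distance between jar_b and cell_r below 0.012 m and z of jar_b in the frame of tray between 0 and 0.014 m and angle between jar_b's own z axis and vertical below 0.15 rad)) or ((horizontal distance between jar_a and cell_r below 0.012 m and z of jar_a in the frame of tray between 0 and 0.014 m and angle between jar_a's own z axis and vertical below 0.15 rad) and (horizontal distance between jar_b and cell_l below 0.012 m and z of jar_b in the frame of tray between 0 and 0.014 m and angle between jar_b's own z axis and vertical below 0.15 rad))) and linear speed of each of tray, jar_a, jar_b below 0.02 m/s); the robot touches nothing.
It fails at once if the honey jar is moved more than 50 mm or tipped over (distance of honey from where it was at the start of the episode above 0.05 m or angle between honey's own z axis and vertical above 0.5 rad).
It fails at once if the pepper mill is moved more than 50 mm or tipped over (distance of mill from where it was at the start of the episode above 0.05 m or angle between mill's own z axis and vertical above 0.5 rad).
It fails at once if the mug is moved more than 50 mm or tipped over (distance of mug from where it was at the start of the episode above 0.05 m or angle between mug's own z axis and vertical above 0.5 rad).
It also fails if it takes over 72 s, if anything falls off the work surface, if the arm or the gripper's body presses on something with over 40 N, if the wrist force passes 120 N, or if a joint passes its speed limit or range.

ROBOT

A 6-joint arm with a two-finger parallel gripper is mounted at the origin on a cart in front of the work surface, level with it; the furniture and walls round the work are solid. World frame = base frame: x ahead of the robot, y to its left, z up, the work surface at z = 0. Lengths are in m, angles in degrees, forces in N, time in s.
With the tool pointing down it reaches from about 0.325 to 0.9 m from the base axis. Payload 3.5 kg.
Tool frame: the origin (TCP) lies at the very end of the fingers, on their centre line; the grasp point (between the pads) lies 19 mm behind it (manip.tcp_to_grasp is the distance from the TCP to the grasp point, in m); z points along the fingers, y is the line along which they close (so a half turn about z gives the same grasp; the last joint's range is limited). The gripper opens to 85 mm and grips with 20 to 120 N. Pads are 22 mm wide; open, the fingers measure 114 mm over their backs; the gripper's body (76 mm by 85 mm) begins 54 mm behind the grasp point. The pads swing forward as they close: fully open they stand 13 mm farther back than shut.
Start: joints at [68.274, 15.837, -1.513, 72.651, 0, 84.076], TCP at [0.17, 0.601, 0.231] pointing down, gripper open.
Joint ranges: [-178.77, 178.77], [-48.84, 107.48], [-61.69, 71.31], [-111.58, 123.2], [-90, 87.43], [-180, 180]. Speed limits (degrees/s): [147.25, 147.25, 180, 180, 180, 180].

INTERFACE

Orientations are given as a 3x3 rotation matrix whose columns are the frame's x, y, z axes.
In Python, from rig import manip, imaging, job gives the robot as it stands.
- The arm moves only by the shell command python3 -m inch 'ROWS' [FORCE]. ROWS is JSON, one flat list of numbers, 5 for each row, row after row: the opening, from -1 (shut) to 1 (fully open), so that 0 is half open, then the shift along the world's x, y, z in units of 1 m (1.0 is 1 m), then the turn about the world's z in units of 2 pi rad (1.0 is 2 pi rad). In form: [gripper, x, y, z, turn, gripper, x, y, z, turn, ...]. A call has 1 to 5 rows; each row is the pose to reach, as a shift and turn from the pose commanded when the call began, turning the shorter way round; what a row does not reach only later rows make up. A row lasts 1/8 s, in which the tool goes at most 62.5 mm and 10.7 degrees, less where a joint would pass 70% of its speed; a pose out of reach is approached as far as the arm can. A call with a number of a shift or a turn outside -1 to 1 is refused whole. A call with a gripper value outside its range is refused whole. The fingers move at their own pace and stop on an object; FORCE is the grip in N (left out, the last holds). Time passes only in rows, so rows that repeat a pose let the fingers close. It gives the time, the measured TCP pose, the force, the opening and the grip force at its end, in the units of the state.
- manip.get_state(): the state, without advancing time (a new reading comes with each control period).
- imaging.grab_frame(name): name is "scene" or "top"; returns the picture (480x640x3 uint8, red, green, blue); there is no depth.
- imaging.camera_params(name): a dict with "fx", "fy", "cx", "cy" (pixels), "R" (3x3) and "t" (3): a world point X has camera coordinates R X + t. Camera axes: x right, y down, z forward; pixel columns grow to the right and rows downward; lengths in m; the calibration is good to about 2 mm. A picture is of the moment at which its call begins. camera_params takes no time and is no camera call.
- job.sign_off(): hands the job in; it is judged then, once.
The state is a dict: "time": time; "qpos": joint angles; "qd": joint speeds; "joint_torque": joint torques, N m; "eef_pos": TCP position; "tcp_rot": TCP orientation; "ft_force": force on the tool from outside, world axes, zero at the start; "ft_torque": the same for the moment, N m; "width": opening from 0.0 (shut) to 1.0 (fully open); "finger_force": force on a finger pad.
Only numpy, scipy, OpenCV 4.12 (cv2) and the standard library are available. Lean on these libraries where they do the work, as an engineer would, in place of code of your own. Each camera call takes 0.05 s, during which the arm holds its last target. There are 200 camera calls.

## Working session

There is one attempt and no reset: what is moved stays moved. The work goes in short steps, Python scripts to look and compute and a shell command to move; the robot and the scene stay as the last step left them, time stands still between calls to the robot, and variables do not carry over. Pictures are saved under pics/ and viewed, at most 10 in all, crops included, and the job is handed in when it is done.

```bash
mkdir -p pics; ls; python3 - <<'E'
from rig import manip, imaging, job
import cv2
print(manip.get_state())
for n in("scene","top"):
    cv2.imwrite(f"pics/{n}0.png",imaging.grab_frame(n)[:,:,::-1]); print(n,imaging.camera_params(n))
E
```

```text
pics
{'time': 0.0, 'qpos': array([ 6.82740442e+01,  1.58796394e+01, -1.59838112e+00,  7.26496109e+01,
        6.26593114e-04,  8.40759522e+01]), 'qd': array([ 0.06064938, -0.01236268, -0.05265878, -0.01804548, -0.06665776,
       -0.07165106]), 'joint_torque': array([ 2.32898470e-03, -4.45509338e+01,  2.95203424e+01,  1.65106868e-02,
       -7.15165152e-05, -7.57419514e-06]), 'eef_pos': array([0.16990978, 0.60065602, 0.23014029]), 'tcp_rot': array([[-9.62208822e-01,  2.72311378e-01, -8.34739357e-04],
       [ 2.72312551e-01,  9.62206635e-01, -2.06530083e-03],
       [ 2.40786834e-04, -2.21456068e-03, -9.99997519e-01]]), 'ft_force': array([ 0.27464036, -0.42898794,  0.57668567]), 'ft_torque': array([-0.01963197,  0.0236304 , -0.01286585]), 'finger_force': 0.0, 'width': 1.0011248880608812}
scene {'fx': 505.7626088128025, 'fy': 505.7626088128025, 'cx': 315.7915558978447, 'cy': 233.41177821668097, 'R': array([[ 0.77496753, -0.63199736,  0.00215917],
       [-0.43772816, -0.53920887, -0.71947748],
       [ 0.45587211,  0.55662656, -0.69451241]]), 't': array([-0.41927633,  0.42896599,  1.20310853])}
top {'fx': 594.3995644346827, 'fy': 594.3995644346827, 'cx': 313.58091961755747, 'cy': 244.30058495742452, 'R': array([[-0.20966129, -0.9777582 , -0.00557163],
       [-0.75416645,  0.16533785, -0.6355284 ],
       [ 0.62231431, -0.12904377, -0.77205738]]), 't': array([0.1105322 , 0.58503341, 1.53493663])}
```

View pics/scene0.png

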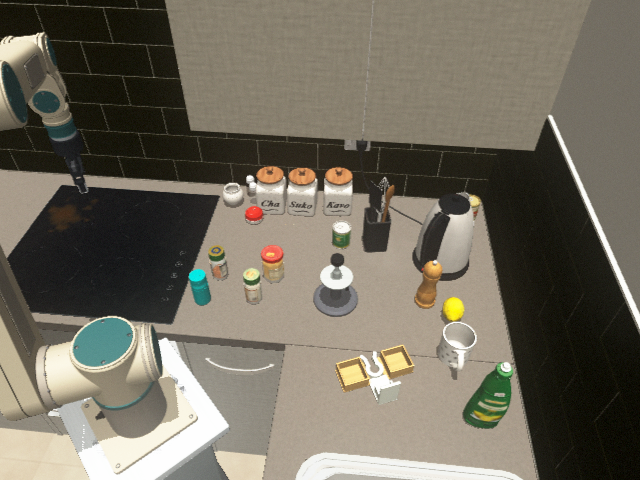

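View pics/top0.png

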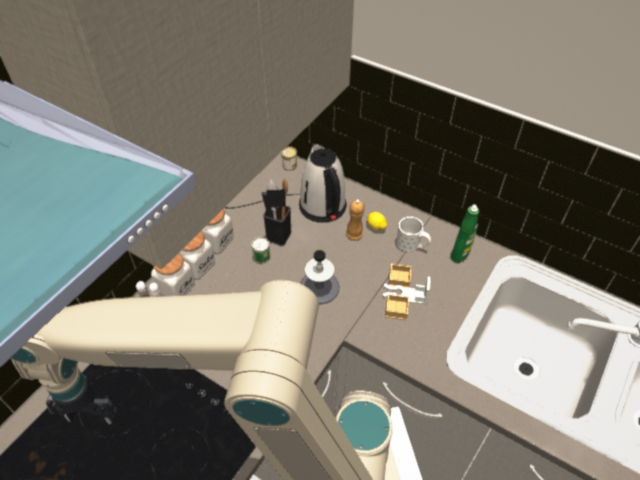

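The scene view shows the stand at (336,290), the tray at (375,370) with its grip plate at (387,392), and the mug, mill and honey. Candidates for the spice jars are (218,262), (253,285), turquoise (200,288), the green canister (342,235) and honey (272,262). I'll check these in close crops.

```bash
python3 - <<'E'
import cv2,numpy as np
s=cv2.imread("pics/scene0.png");t=cv2.imread("pics/top0.png")
a=cv2.resize(s[225:315,180:300],(800,600),interpolation=cv2.INTER_CUBIC)
cv2.imwrite("pics/c1.png",a)
b=cv2.resize(s[250:410,300:420],None,fx=3.5,fy=3.5,interpolation=cv2.INTER_CUBIC)
c=cv2.resize(t[240:330,290:440],None,fx=2.5,fy=3.5,interpolation=cv2.INTER_CUBIC)
o=np.zeros((560,800,3),np.uint8);o[:,:420]=b;o[:315,420:795]=c
cv2.imwrite("pics/c2.png",o)
E
```

```text
(no output)
```

View pics/c1.png

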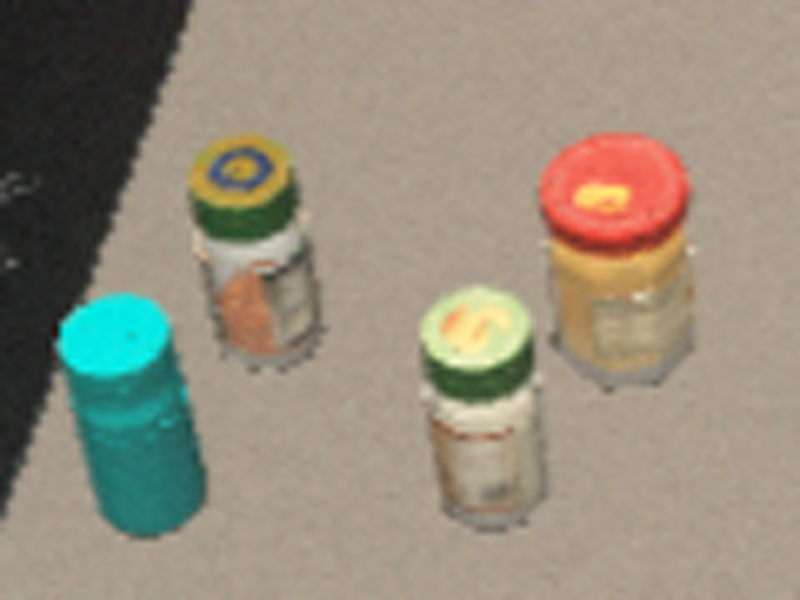

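View pics/c2.png

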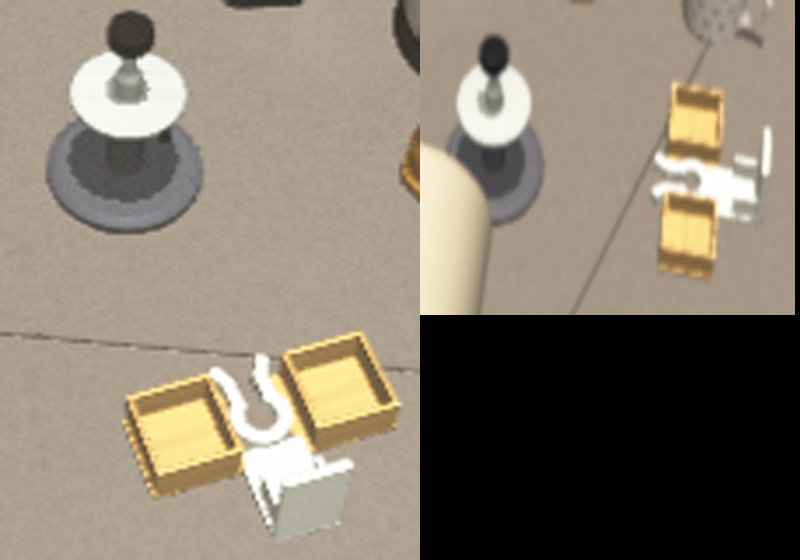

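Both true jars have dark-green cap sides: a brown/orange label at (216,251) and a white label at (252,274). The turquoise one at (197,275) is the look-alike. The tray's gap points toward the stand side.

```bash
cat > h.py <<'E'
import numpy as np,cv2
from rig import manip, imaging, job
P={n:imaging.camera_params(n) for n in("scene","top")}
def ray(n,u,v):
    p=P[n];d=p["R"].T@np.array([(u-p["cx"])/p["fx"],(v-p["cy"])/p["fy"],1]);return -p["R"].T@p["t"],d
def plane(n,uv,z):
    c,d=ray(n,*uv);return (c+d*(z-c[2])/d[2])[:2]
def tri(a,b):
    A=np.zeros((3,3));y=np.zeros(3)
    for n,q in(("scene",a),("top",b)):
        c,d=ray(n,*q);d/=np.linalg.norm(d);M=np.eye(3)-np.outer(d,d);A+=M;y+=M@c
    return np.linalg.solve(A,y)
def proj(n,X):
    p=P[n];c=p["R"]@np.array(X,float)+p["t"];return np.array([p["fx"]*c[0]/c[2]+p["cx"],p["fy"]*c[1]/c[2]+p["cy"]])
E
python3 - <<'E'
from h import *
np.set_printoptions(precision=4,suppress=True)
f=lambda u,v,x0,y0,sx,sy:((u+.5)/sx-.5+x0,(v+.5)/sy-.5+y0)
c1=lambda u,v:f(u,v,180,225,6.667,6.667)
s2=lambda u,v:f(u,v,300,250,3.5,3.5)
t2=lambda u,v:f(u-420,v,290,240,2.5,3.5)
for k,q,z in(("jarBrown",(241,172),.106),("jarWhite",(478,328),.106),("turq",(117,335),.106),("honey",(614,184),.1)):print(k,plane("scene",c1(*q),z))
s=cv2.imread("pics/scene0.png");t=cv2.imread("pics/top0.png")
# ledge: bright white blob
def big(m):
    n,l,st,c=cv2.connectedComponentsWithStats(m.astype(np.uint8));i=1+st[1:,4].argmax();return (l==i).astype(np.uint8)
m=np.zeros(s.shape[:2],bool);m[262:292,315:357]=s[262:292,315:357].min(2)>190
cs,_=cv2.findContours(big(m),0,1);e1=cv2.fitEllipse(cv2.convexHull(cs[0]));print(e1)
m=np.zeros(s.shape[:2],bool);m[255:290,300:336]=t[255:290,300:336].min(2)>190
cs,_=cv2.findContours(big(m),0,1);e2=cv2.fitEllipse(cv2.convexHull(cs[0]));print(e2)
print("ledge tri",tri(e1[0],e2[0]))
print("knob tri",tri(s2(131,35),t2(494,54)))
print("foot top",plane("scene",s2(125,170),.006))
print("knob px",s2(131,35),t2(494,54))
sc=[(126,395),(212,377),(240,443),(148,467),(284,352),(362,334),(400,404),(318,425)]
R=np.array([plane("scene",s2(*q),.034) for q in sc]);print(R,R[:4].mean(0),R[4:].mean(0))
G=np.array([plane("scene",s2(*q),.078) for q in((277,487),(352,460))]);print("grip top",G,G.mean(0))
E
```

```text
jarBrown [0.3802 0.2556]
jarWhite [0.4092 0.1175]
turq [0.2925 0.2073]
honey [0.5032 0.1539]
((336.2158203125, 276.2784118652344), (24.343015670776367, 32.71772003173828), 92.60758972167969)
((319.0963134765625, 269.0126953125), (23.072935104370117, 28.703672409057617), 90.9168472290039)
ledge tri [ 0.5874 -0.0305  0.0973]
knob tri [ 0.5875 -0.0312  0.1652]
foot top [ 0.5866 -0.0328]
knob px (337.07142857142856, 259.64285714285717) (319.3, 255.07142857142858)
[[ 0.4382 -0.2045]
 [ 0.496  -0.2325]
 [ 0.4751 -0.2838]
 [ 0.4129 -0.2571]
 [ 0.551  -0.2502]
 [ 0.6064 -0.2754]
 [ 0.5848 -0.3332]
 [ 0.5275 -0.3082]] [ 0.4556 -0.2445] [ 0.5674 -0.2918]
grip top [[ 0.4515 -0.3393]
 [ 0.5041 -0.3567]] [ 0.4778 -0.348 ]
```

```bash
python3 -m inch '[1,0.06,-0.1,0.01,0, 1,0.1,-0.15,0.01,0, 1,0.15,-0.24,0.01,0, 1,0.15,-0.24,0.01,-0.02, 1,0.15,-0.24,0.01,-0.02]' 80
python3 -m inch '[1,0.03,-0.06,0,0, 1,0.06,-0.12,0,0, 1,0.09,-0.18,0,0, 1,0.12,-0.24,0,0, 1,0.12,-0.24,0,0]'
```

```text
time: 0.72
eef_pos: [0.3208, 0.3587, 0.2409]
tcp_rot: [[-0.919, 0.393, -0.0], [0.393, 0.919, -0.001], [0.0, -0.001, -1.0]]
ft_force: [-0.1, 0.2, -0.2]
width: 0.998
finger_force: 0.0
time: 1.35
eef_pos: [0.4411, 0.1184, 0.241]
tcp_rot: [[-0.919, 0.395, -0.0], [0.395, 0.919, -0.001], [-0.0, -0.001, -1.0]]
ft_force: [0.4, 0.4, -0.1]
width: 1.004
finger_force: 0.0
```

```bash
python3 -m inch '[1,0.005,-0.06,0,0, 1,0.01,-0.12,0,0, 1,0.015,-0.18,0,0, 1,0.02,-0.24,0,0, 1,0.02,-0.24,0,0]' >/dev/null
python3 -m inch '[1,0.005,-0.06,0,0, 1,0.01,-0.12,0,0, 1,0.014,-0.18,0,0, 1,0.017,-0.225,0,0, 1,0.017,-0.225,0,0]'
python3 -m inch '[1,0,0,-0.05,0, 1,0,0,-0.1,0, 1,0,0,-0.14,0, 1,0,0,-0.17,0, 1,0,0,-0.17,0]'
python3 - <<'E'
from h import *
cv2.imwrite("pics/s1.png",imaging.grab_frame("scene")[:,:,::-1]);cv2.imwrite("pics/t1.png",imaging.grab_frame("top")[:,:,::-1])
s=cv2.imread("pics/s1.png");t=cv2.imread("pics/t1.png")
b=cv2.resize(s[250:430,300:470],None,fx=3,fy=3);c=cv2.resize(t[220:330,290:450],None,fx=1.8,fy=3)
o=np.zeros((540,800,3),np.uint8);o[:,:510]=b;o[:330,510:798]=c
cv2.imwrite("pics/v1.png",o)
E
```

```text
time: 2.6
eef_pos: [0.4774, -0.3452, 0.2405]
tcp_rot: [[-0.92, 0.393, -0.0], [0.393, 0.92, 0.001], [0.001, 0.0, -1.0]]
ft_force: [-0.2, 0.5, 0.6]
width: 1.0
finger_force: 0.0
time: 3.22
eef_pos: [0.4751, -0.3394, 0.0685]
tcp_rot: [[-0.921, 0.389, -0.006], [0.389, 0.921, 0.006], [0.007, 0.003, -1.0]]
ft_force: [0.5, 0.0, -0.6]
width: 0.999
finger_force: 0.0
```

View pics/v1.png

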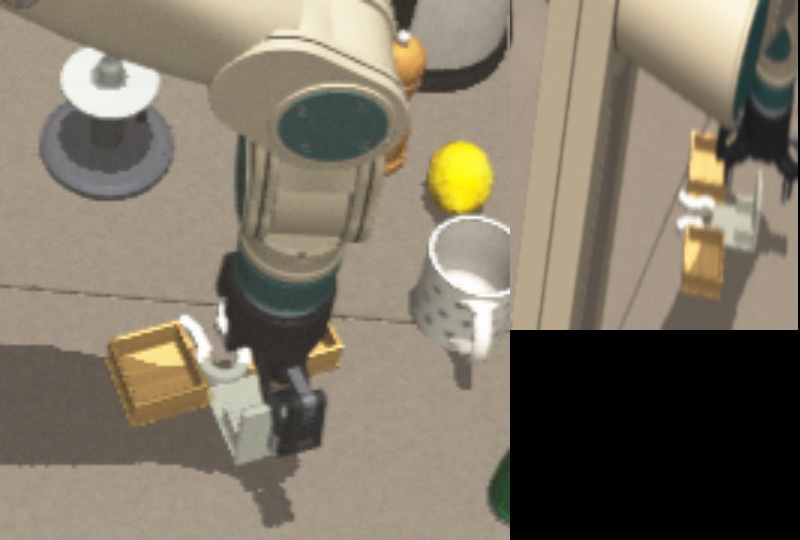

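```bash
python3 - <<'E'
from h import *
s=manip.get_state();p=s["eef_pos"];y=np.array([.392,.92,0]);x=np.array([-.92,.392,0]);print(p)
c=lambda n,X:((proj(n,X)-[300,250])*3 if n=="scene" else (proj(n,X)-[290,220])*[1.8,3]+[510,0]).round()
for n in P:
    for k in(-.05,0,.05):print(n,k,c(n,p+k*y),c(n,p+k*y+[0,0,.013]))
    o=np.array([.5115,-.268,0]);g=o-.085*y
    print("plate top",[c(n,g+x*k+[0,0,.078]) for k in(-.025,.025)],"bore",c(n,o+[0,0,.014]))
E
```

```text
[ 0.47765517 -0.34241767  0.07200242]
scene -0.05 [288. 462.] [289. 453.]
scene 0 [263. 404.] [264. 395.]
scene 0.05 [239. 349.] [241. 340.]
plate top [array([297., 395.]), array([237., 411.])] bore [221. 353.]
top -0.05 [785. 200.] [786. 193.]
top 0 [755. 193.] [756. 185.]
top 0.05 [726. 185.] [727. 178.]
plate top [array([759., 169.]), array([757., 208.])] bore [704. 212.]
```

```bash
python3 -m inch '[1,0,0,-0.03,0, 1,0,0,-0.031,0, -1,0,0,-0.031,0, -1,0,0,-0.031,0, -1,0,0,-0.031,0]' 100
python3 -m inch '[-1,0,0,0,0,-1,0,0,0,0,-1,0,0,0,0,-1,0,0,0,0]'
```

```text
time: 3.95
eef_pos: [0.4778, -0.3442, 0.0414]
tcp_rot: [[-0.92, 0.391, 0.001], [0.391, 0.92, -0.001], [-0.002, -0.001, -1.0]]
ft_force: [0.1, 0.6, -0.8]
width: 0.375
finger_force: 0.0
time: 4.45
eef_pos: [0.4773, -0.3444, 0.0411]
tcp_rot: [[-0.92, 0.391, 0.0], [0.391, 0.92, -0.002], [-0.001, -0.001, -1.0]]
ft_force: [-2.6, -0.9, 6.5]
width: 0.081
finger_force: 98.1
```

```bash
python3 -m inch '[-1,0,0,0.03,0,-1,0,0,0.07,0,-1,0,0,0.11,0,-1,0,0,0.127,0,-1,0,0,0.127,0]'
python3 -m inch '[-1,0.01,0.035,0,0,-1,0.02,0.075,0,0,-1,0.03,0.115,0,0,-1,0.037,0.143,0,0,-1,0.037,0.143,0,0]'
python3 -m inch '[-1,0,0,0,0,-1,0,0,0,0]'
python3 - <<'E'
from h import *
cv2.imwrite("pics/s2.png",imaging.grab_frame("scene")[:,:,::-1]);cv2.imwrite("pics/t2.png",imaging.grab_frame("top")[:,:,::-1])
s=cv2.imread("pics/s2.png");t=cv2.imread("pics/t2.png")
b=cv2.resize(s[230:380,300:420],None,fx=4,fy=4,interpolation=2);c=cv2.resize(t[230:310,290:370],None,fx=4,fy=4,interpolation=2)
o=np.zeros((600,800,3),np.uint8);o[:,:480]=b;o[:320,480:800]=c
cv2.imwrite("pics/v2.png",o);print(manip.get_state()["eef_pos"])
E
```

```text
time: 5.08
eef_pos: [0.4775, -0.3438, 0.1675]
tcp_rot: [[-0.92, 0.391, 0.001], [0.391, 0.92, -0.001], [-0.001, -0.0, -1.0]]
ft_force: [-0.9, -0.2, -3.4]
width: 0.081
finger_force: 98.3
time: 5.7
eef_pos: [0.5125, -0.1977, 0.1643]
tcp_rot: [[-0.922, 0.388, -0.005], [0.388, 0.922, 0.003], [0.006, 0.001, -1.0]]
ft_force: [0.2, -0.3, -3.3]
width: 0.08
finger_force: 98.8
time: 5.95
eef_pos: [0.5136, -0.2013, 0.1664]
tcp_rot: [[-0.92, 0.392, -0.001], [0.392, 0.92, 0.0], [0.001, -0.0, -1.0]]
ft_force: [0.6, 0.0, -4.0]
width: 0.084
finger_force: 98.8
[ 0.51393568 -0.20140104  0.16695082]
```

View pics/v2.png

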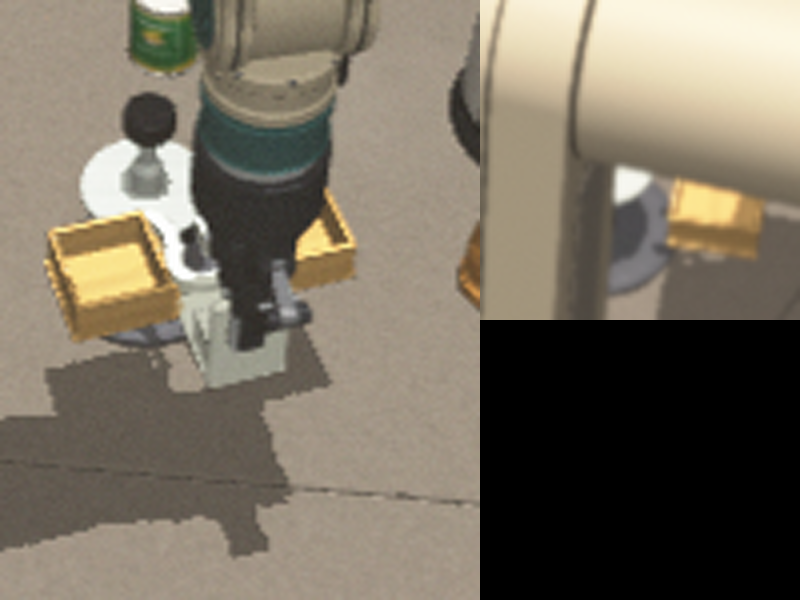

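The tray hangs level beside the stand. In the crop, the left box rim corners are (48,230), (143,212), (180,288) and (70,308), the right box's outer corners are (330,190) and (355,243), and the knob is at (150,120).

```bash
python3 - <<'E'
from h import *
np.set_printoptions(precision=4,suppress=True)
f=lambda u,v:((u+.5)/4-.5+300,(v+.5)/4-.5+230)
tcp=np.array([.5139,-.2014]);a=np.array([.392,.92]);b=np.array([-.92,.392]);o=tcp+.085*a
post=np.array([.587,-.031])
R=np.array([plane("scene",f(*q),.160) for q in((48,230),(143,212),(180,288),(70,308),(330,190),(355,243))])
print(R); print("tray frame rel. assumed origin",np.c_[(R-o)@a,(R-o)@b]*1000)
print("post in tray",(post-o)@a,(post-o)@b)
print("knob px",proj("scene",[*post,.165]),f(150,120))
s=cv2.imread("pics/s2.png");hs=cv2.cvtColor(s,40);m=((hs[...,0]>12)&(hs[...,0]<28)&(hs[...,1]>110)&(hs[...,2]>90)).astype(np.uint8);m[:,:309]=0;m[:280]=0;m[318:]=0;m[:,346:]=0
c=max(cv2.findContours(m,0,2)[0],key=cv2.contourArea);print((cv2.approxPolyDP(c,2,True)[:,0]-[300,230])*4)
E
```

```text
[[ 0.4792 -0.0586]
 [ 0.5355 -0.0852]
 [ 0.5132 -0.1459]
 [ 0.4509 -0.1151]
 [ 0.641  -0.1471]
 [ 0.6222 -0.1885]]
tray frame rel. assumed origin [[ 32.7421  87.9043]
 [ 30.3586  25.6931]
 [-34.2129  22.4284]
 [-30.3243  91.7876]
 [ 14.7983 -95.6733]
 [-30.6554 -94.5663]]
post in tray 0.10041775999999997 -0.000455199999999934
knob px [336.7865 259.8628] (337.125, 259.625)
[[140 212]
 [ 48 232]
 [ 48 272]
 [ 72 336]
 [176 312]]
```

```bash
python3 -m inch '[-1,0.005,0.02,0,0,-1,0.0125,0.038,0,0,-1,0.0175,0.05,0,0,-1,0.0215,0.06,0,0,-1,0.0215,0.06,0,0]'
python3 -m inch '[-1,0.003,0.006,0,0,-1,0.006,0.012,0,0,-1,0.009,0.019,0,0,-1,0.009,0.019,0,0]'
```

```text
time: 6.68
eef_pos: [0.536, -0.1398, 0.1673]
tcp_rot: [[-0.921, 0.389, -0.0], [0.389, 0.921, -0.0], [0.0, -0.0, -1.0]]
ft_force: [0.0, -0.3, -4.4]
width: 0.08
finger_force: 98.7
time: 7.18
eef_pos: [0.5449, -0.1212, 0.1673]
tcp_rot: [[-0.921, 0.39, -0.0], [0.39, 0.921, 0.0], [0.0, -0.0, -1.0]]
ft_force: [-0.9, -0.2, -3.1]
width: 0.081
finger_force: 98.7
```

```bash
python3 -m inch '[-1,0.003,0.007,0,0,-1,0.0055,0.013,0,0,-1,0.0055,0.013,0,0]'
python3 -m inch '[-1,0.002,0.005,0,0,-1,0.002,0.005,0,0,-1,0.002,0.005,0,0]'
```

```text
time: 7.55
eef_pos: [0.5504, -0.1081, 0.1673]
tcp_rot: [[-0.921, 0.39, 0.0], [0.39, 0.921, 0.0], [0.0, 0.0, -1.0]]
ft_force: [-0.1, 0.1, -3.2]
width: 0.082
finger_force: 98.8
time: 7.92
eef_pos: [0.5522, -0.1037, 0.1673]
tcp_rot: [[-0.92, 0.391, -0.0], [0.391, 0.92, -0.0], [0.0, -0.0, -1.0]]
ft_force: [0.1, -0.7, -3.7]
width: 0.082
finger_force: 98.9
```

```bash
python3 -m inch '[-1,0.001,0.002,0,0,-1,0.001,0.002,0,0]'|sed -n 2,4p
python3 -m inch '[-1,0.001,0.002,0,0,-1,0.001,0.002,0,0]'|sed -n 2,4p;python3 -m inch '[-1,0.001,0.002,0,0,-1,0.001,0.002,0,0]'|sed -n 2,4p
```

```text
eef_pos: [0.5533, -0.1016, 0.1673]
tcp_rot: [[-0.921, 0.391, 0.0], [0.391, 0.921, 0.0], [-0.0, 0.0, -1.0]]
ft_force: [0.1, -0.9, -3.9]
eef_pos: [0.5536, -0.1009, 0.1676]
tcp_rot: [[-0.92, 0.391, -0.001], [0.391, 0.92, -0.003], [0.0, -0.004, -1.0]]
ft_force: [-2.9, -4.3, -0.2]
eef_pos: [0.5538, -0.1006, 0.168]
tcp_rot: [[-0.92, 0.392, -0.003], [0.392, 0.92, -0.007], [0.0, -0.008, -1.0]]
ft_force: [-5.4, -7.3, 0.6]
```

```bash
python3 -m inch '[-1,-0.0045,-0.0098,0,0,-1,-0.0045,-0.0098,0,0,-1,-0.0045,-0.0098,-0.003,0,-1,-0.0045,-0.0098,-0.006,0,-1,-0.0045,-0.0098,-0.006,0]'|sed -n 2,4p
python3 -m inch '[-1,0,0,-0.002,0,-1,0,0,-0.004,0,-1,0,0,-0.004,0]'|sed -n 2,4p
python3 -m inch '[-1,0,0,-0.002,0,-1,0,0,-0.004,0,-1,0,0,-0.004,0]'|sed -n 2,4p
```

```text
eef_pos: [0.5504, -0.107, 0.1607]
tcp_rot: [[-0.921, 0.39, -0.001], [0.39, 0.921, 0.001], [0.001, 0.0, -1.0]]
ft_force: [-1.0, -0.3, -2.9]
eef_pos: [0.5505, -0.1073, 0.1571]
tcp_rot: [[-0.92, 0.391, -0.0], [0.391, 0.92, 0.0], [0.001, 0.0, -1.0]]
ft_force: [0.4, 0.3, -3.3]
eef_pos: [0.5505, -0.1074, 0.1531]
tcp_rot: [[-0.92, 0.391, -0.0], [0.391, 0.92, 0.0], [0.001, -0.0, -1.0]]
ft_force: [0.0, 0.4, -3.5]
```

```bash
python3 -m inch '[-1,0,0,-0.002,0,-1,0,0,-0.005,0,-1,0,0,-0.005,0]'|sed -n 2,4p
python3 -m inch '[-1,0,0,-0.002,0,-1,0,0,-0.005,0,-1,0,0,-0.005,0]'|sed -n 2,4p
python3 -m inch '[-1,0,0,-0.002,0,-1,0,0,-0.002,0]'|sed -n 2,4p
python3 -m inch '[-1,0,0,-0.002,0,-1,0,0,-0.002,0]'|sed -n 2,4p
```

```text
eef_pos: [0.5504, -0.1073, 0.1479]
tcp_rot: [[-0.92, 0.391, -0.001], [0.391, 0.92, 0.0], [0.001, -0.0, -1.0]]
ft_force: [-0.3, -0.0, -3.4]
eef_pos: [0.5504, -0.1073, 0.1429]
tcp_rot: [[-0.92, 0.391, -0.001], [0.391, 0.92, 0.0], [0.001, -0.0, -1.0]]
ft_force: [0.6, -0.2, -2.8]
eef_pos: [0.5506, -0.1074, 0.1411]
tcp_rot: [[-0.921, 0.391, -0.0], [0.391, 0.921, 0.0], [0.0, -0.0, -1.0]]
ft_force: [-0.2, -0.2, -4.5]
eef_pos: [0.551, -0.1076, 0.1403]
tcp_rot: [[-0.92, 0.391, 0.001], [0.391, 0.92, -0.0], [-0.001, -0.0, -1.0]]
ft_force: [-3.1, -0.6, 2.7]
```

```bash
python3 -m inch '[-1,0,0,-0.001,0,-1,0,0,-0.001,0]'|sed -n 2,4p
python3 -m inch '[0.2,0,0,0,0,0.2,0,0,0,0,0.2,0,0,0,0,0.2,0,0,0,0]'
python3 -m inch '[0.4,0,0,0.04,0,0.4,0,0,0.08,0,0.4,0,0,0.13,0,0.4,-0.02,0.05,0.13,0,0.4,-0.04,0.1,0.13,0]'
python3 -m inch '[0.4,-0.03,0.04,0,0,0.4,-0.06,0.08,0,0,0.4,-0.1,0.12,0,0,1,-0.105,0.13,0,0,1,-0.105,0.13,0,0]'
python3 - <<'E'
from h import *
cv2.imwrite("pics/s3.png",imaging.grab_frame("scene")[:,:,::-1]);cv2.imwrite("pics/t3.png",imaging.grab_frame("top")[:,:,::-1])
s=cv2.imread("pics/s3.png");t=cv2.imread("pics/t3.png")
b=cv2.resize(s[230:380,290:410],None,fx=4,fy=4,interpolation=2);c=cv2.resize(t[220:320,280:360],None,fx=4,fy=4,interpolation=2)
o=np.zeros((600,800,3),np.uint8);o[:,:480]=b;o[:400,480:800]=c
cv2.imwrite("pics/v3.png",o);print(manip.get_state()["eef_pos"])
E
```

```text
eef_pos: [0.5509, -0.1078, 0.1402]
tcp_rot: [[-0.92, 0.391, 0.001], [0.391, 0.92, -0.001], [-0.001, -0.0, -1.0]]
ft_force: [-4.7, -0.7, 8.6]
time: 12.05
eef_pos: [0.5508, -0.1074, 0.1381]
tcp_rot: [[-0.921, 0.391, -0.0], [0.391, 0.921, 0.0], [0.0, 0.0, -1.0]]
ft_force: [-0.4, 0.7, -0.5]
width: 0.599
finger_force: 0.0
time: 12.68
eef_pos: [0.5111, -0.0068, 0.2693]
tcp_rot: [[-0.92, 0.392, 0.002], [0.392, 0.92, 0.0], [-0.002, 0.001, -1.0]]
ft_force: [0.3, 0.4, 0.4]
width: 0.697
finger_force: 0.0
time: 13.3
eef_pos: [0.4059, 0.1229, 0.2685]
tcp_rot: [[-0.921, 0.389, 0.001], [0.389, 0.921, -0.0], [-0.001, 0.0, -1.0]]
ft_force: [-0.6, -0.7, -0.7]
width: 1.001
finger_force: 0.0
[0.40673618 0.12211064 0.26844564]
```

View pics/v3.png

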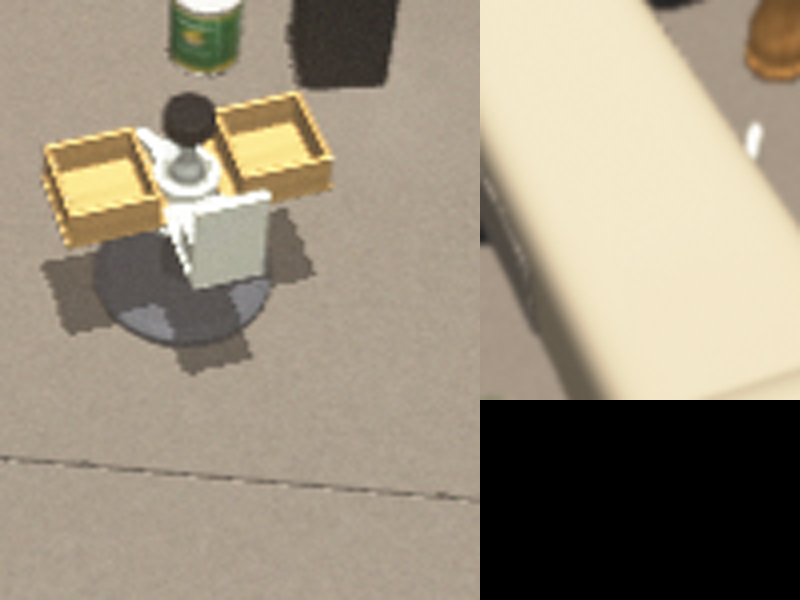

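The tray is seated level on the ledge. In the crop, the left rim corners are (45,147), (133,128), (163,205) and (68,222). The right ones are (218,112), (302,93), (332,162) and (236,180).

```bash
python3 - <<'E'
from h import *
np.set_printoptions(precision=4,suppress=True)
f=lambda u,v:((u+.5)/4-.5+290,(v+.5)/4-.5+230)
R=np.array([plane("scene",f(*q),.132) for q in((45,147),(133,128),(163,205),(68,222),(218,112),(302,93),(332,162),(236,180))])
L,Q=R[:4].mean(0),R[4:].mean(0);print(L,Q,(L+Q)/2,np.linalg.norm(L-Q),np.degrees(np.arctan2(*(Q-L)))) 
print(np.linalg.norm(np.diff(R,axis=0),axis=1))
# floor centres by mean of inner floor? expected cells
a=np.array([.391,.92]);b=np.array([-.92,.391]);o=np.array([.5508,-.1074])+.085*a
for oo in(o,(L+Q)/2,np.array([.587,-.031])):print(oo,oo+.06*b,oo-.06*b)
# jars refine: cap-top ellipse via s3
s=cv2.imread("pics/s0.png") if 0 else cv2.imread("pics/scene0.png")
print(proj("scene",[.3802,.2556,.106]),proj("scene",[.4092,.1175,.106]))
E
```

```text
[ 0.5311 -0.0091] [ 0.6427 -0.0547] [ 0.5869 -0.0319] 0.12052477151945051 112.24351794436603
[0.0622 0.0714 0.0639 0.1417 0.0617 0.0659 0.0671]
[ 0.584  -0.0292] [ 0.5288 -0.0057] [ 0.6392 -0.0527]
[ 0.5869 -0.0319] [ 0.5317 -0.0084] [ 0.6421 -0.0554]
[ 0.587 -0.031] [ 0.5318 -0.0075] [ 0.6422 -0.0545]
[215.7149 250.3706] [251.2859 273.767 ]
```

```bash
python3 -m inch '[1,0.003,-0.005,0,0,1,0.003,-0.005,-0.05,0,1,0.003,-0.005,-0.1,0,1,0.003,-0.005,-0.15,0,1,0.003,-0.005,-0.15,0]' 35|sed -n 2,4p
python3 -m inch '[1,0,0,-0.04,0,1,0,0,-0.068,0,1,0,0,-0.068,0,-1,0,0,-0.068,0,-1,0,0,-0.068,0]' 
python3 -m inch '[-1,0,0,0,0,-1,0,0,0,0,-1,0,0,0,0]'
python3 - <<'E'
from h import *
cv2.imwrite("pics/s4.png",imaging.grab_frame("scene")[:,:,::-1])
s=cv2.imread("pics/s4.png");cv2.imwrite("pics/v4.png",cv2.resize(s[190:320,180:310],None,fx=4,fy=4,interpolation=2))
E
```

```text
eef_pos: [0.4052, 0.1161, 0.1148]
tcp_rot: [[-0.92, 0.392, -0.01], [0.392, 0.92, -0.001], [0.008, -0.005, -1.0]]
ft_force: [-1.0, -0.2, 0.2]
time: 14.65
eef_pos: [0.4108, 0.1177, 0.0523]
tcp_rot: [[-0.92, 0.391, 0.004], [0.391, 0.92, 0.0], [-0.003, 0.002, -1.0]]
ft_force: [-0.2, -0.2, 0.0]
width: 0.599
finger_force: 0.0
time: 15.02
eef_pos: [0.4106, 0.1176, 0.0522]
tcp_rot: [[-0.92, 0.391, 0.004], [0.391, 0.92, -0.0], [-0.004, 0.001, -1.0]]
ft_force: [-1.1, -1.4, 5.5]
width: 0.526
finger_force: 34.9
```

View pics/v4.png

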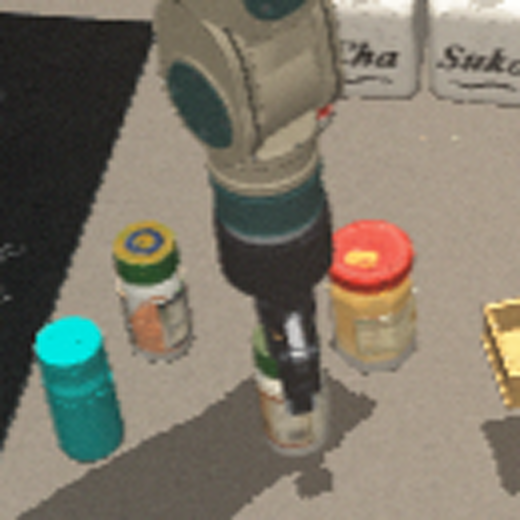

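```bash
python3 -m inch '[-1,0,0,0.04,0,-1,0,0,0.09,0,-1,0,0,0.14,0,-1,0,0,0.19,0,-1,0,0,0.2,0]' |sed -n 2,6p
python3 -m inch '[-1,0.04,-0.03,0,0,-1,0.08,-0.06,0,0,-1,0.12,-0.09,0,0,-1,0.16,-0.12,0,0,-1,0.2,-0.15,0,0]' |sed -n 2,6p
python3 -m inch '[-1,0.02,-0.015,0,0,-1,0.033,-0.023,0,0,-1,0.033,-0.023,0,0,-1,0.033,-0.023,0,0]'
```

```text
eef_pos: [0.4113, 0.118, 0.255]
tcp_rot: [[-0.921, 0.391, 0.009], [0.391, 0.921, 0.001], [-0.008, 0.004, -1.0]]
ft_force: [-0.4, 0.5, -1.0]
width: 0.524
finger_force: 36.5
eef_pos: [0.609, -0.0334, 0.2489]
tcp_rot: [[-0.92, 0.391, -0.002], [0.391, 0.92, 0.001], [0.002, -0.0, -1.0]]
ft_force: [1.1, -0.6, -1.3]
width: 0.528
finger_force: 36.4
time: 16.82
eef_pos: [0.6407, -0.0546, 0.2501]
tcp_rot: [[-0.921, 0.39, -0.001], [0.39, 0.921, 0.0], [0.001, -0.0, -1.0]]
ft_force: [-0.3, -0.1, -0.4]
width: 0.531
finger_force: 36.4
```

```bash
python3 -m inch '[-1,0.0025,-0.001,0,0,-1,0.0025,-0.001,-0.03,0,-1,0.0025,-0.001,-0.055,0,-1,0.0025,-0.001,-0.055,0]' |sed -n 2,6p
python3 -m inch '[-1,0,0,-0.01,0,-1,0,0,-0.018,0,-1,0,0,-0.018,0]' |sed -n 2,4p
python3 -m inch '[-1,0,0,-0.007,0,-1,0,0,-0.012,0,-1,0,0,-0.012,0]' |sed -n 2,4p
```

```text
eef_pos: [0.6419, -0.0556, 0.1931]
tcp_rot: [[-0.921, 0.39, -0.005], [0.39, 0.921, 0.001], [0.005, -0.001, -1.0]]
ft_force: [0.2, 0.3, -1.6]
width: 0.521
finger_force: 36.4
eef_pos: [0.6439, -0.0564, 0.177]
tcp_rot: [[-0.921, 0.391, -0.001], [0.391, 0.921, 0.0], [0.001, -0.0, -1.0]]
ft_force: [-0.3, -0.6, -1.2]
eef_pos: [0.6437, -0.0563, 0.1646]
tcp_rot: [[-0.92, 0.391, -0.001], [0.391, 0.92, 0.0], [0.001, -0.0, -1.0]]
ft_force: [0.2, -0.0, -0.9]
```

```bash
python3 -m inch '[-1,0,0,-0.003,0,-1,0,0,-0.005,0,-1,0,0,-0.005,0]' |sed -n 2,4p
python3 -m inch '[-1,0,0,-0.001,0,-1,0,0,-0.002,0,-1,0,0,-0.002,0]' |sed -n 2,4p
python3 -m inch '[-1,0,0,-0.001,0,-1,0,0,-0.001,0]' |sed -n 2,4p
```

```text
eef_pos: [0.6441, -0.0564, 0.1601]
tcp_rot: [[-0.921, 0.391, -0.0], [0.391, 0.921, 0.0], [0.0, -0.0, -1.0]]
ft_force: [-0.3, 0.5, -0.5]
eef_pos: [0.6441, -0.0565, 0.1582]
tcp_rot: [[-0.92, 0.391, -0.0], [0.391, 0.92, -0.0], [0.0, -0.0, -1.0]]
ft_force: [0.3, 0.2, -0.7]
eef_pos: [0.6444, -0.0565, 0.1577]
tcp_rot: [[-0.92, 0.391, 0.0], [0.391, 0.92, -0.0], [-0.0, 0.0, -1.0]]
ft_force: [0.7, 0.4, 1.0]
```

```bash
python3 -m inch '[0.5,0,0,0,0,0.5,0,0,0,0,0.5,0,0,0,0,0.5,0,0,0,0]' |sed -n 2,6p
python3 -m inch '[0.5,0,0,0.03,0,0.5,0,0,0.07,0,0.5,0,0,0.11,0,0.5,-0.02,0.02,0.11,0,0.5,-0.05,0.06,0.11,0]' |sed -n 2,4p
python3 -m inch '[0.5,-0.035,0.042,0,0,1,-0.07,0.084,0,0,1,-0.105,0.125,0,0,1,-0.14,0.165,0,0,1,-0.175,0.205,0,0]' |sed -n 2,4p
python3 -m inch '[1,-0.035,0.042,0,0,1,-0.039,0.047,0,0,1,-0.039,0.047,0,0,1,-0.039,0.047,0,0]'
python3 - <<'E'
from h import *
s=imaging.grab_frame("scene")[:,:,::-1];cv2.imwrite("pics/s5.png",s)
cv2.imwrite("pics/v5.png",np.hstack([cv2.resize(s[200:330,270:370],None,fx=4,fy=4,interpolation=2),cv2.resize(s[200:330,180:280],None,fx=4,fy=4,interpolation=2)]))
E
```

```text
eef_pos: [0.6442, -0.0564, 0.1573]
tcp_rot: [[-0.92, 0.391, 0.0], [0.391, 0.92, 0.0], [-0.0, 0.0, -1.0]]
ft_force: [0.5, 0.1, -0.3]
width: 0.746
finger_force: 0.0
eef_pos: [0.595, 0.0031, 0.2681]
tcp_rot: [[-0.92, 0.393, 0.002], [0.393, 0.92, -0.0], [-0.002, 0.001, -1.0]]
ft_force: [-0.7, 1.1, 1.4]
eef_pos: [0.418, 0.2097, 0.2675]
tcp_rot: [[-0.92, 0.391, 0.001], [0.391, 0.92, 0.0], [-0.001, 0.001, -1.0]]
ft_force: [0.8, 1.3, 0.4]
time: 21.32
eef_pos: [0.381, 0.2549, 0.2673]
tcp_rot: [[-0.92, 0.392, 0.0], [0.392, 0.92, -0.0], [-0.0, -0.0, -1.0]]
ft_force: [0.5, -0.1, 0.3]
width: 1.0
finger_force: 0.0
```

View pics/v5.png

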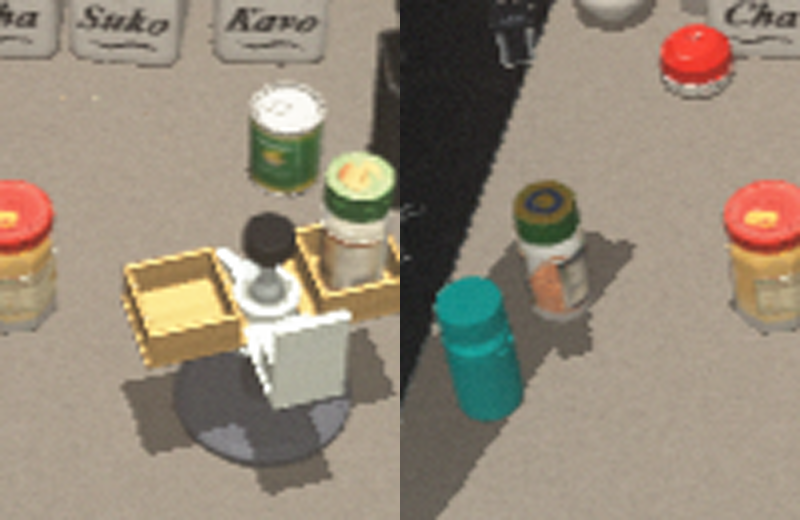

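The white-labelled jar stands upright in the right cell, with its cap at (359,245). The tray hasn't moved and the other objects are untouched. Next is the brown-labelled jar.

```bash
python3 -m inch '[1,-0.0005,0.0005,-0.05,0,1,0,0,-0.1,0,1,-0.0005,0.0005,-0.14,0,1,-0.0005,0.0005,-0.15,0,1,-0.0005,0.0005,-0.15,0]' 35|sed -n 2,4p
python3 -m inch '[1,0,0,-0.04,0,1,0,0,-0.066,0,1,0,0,-0.066,0,-1,0,0,-0.066,0,-1,0,0,-0.066,0]' |sed -n 2,6p
python3 -m inch '[-1,0,0,0,0,-1,0,0,0,0,-1,0,0,0,0]'
python3 -m inch '[-1,0,0,0.04,0,-1,0,0,0.09,0,-1,0,0,0.14,0,-1,0,0,0.19,0,-1,0,0,0.2,0]' |sed -n 2,6p
```

```text
eef_pos: [0.3802, 0.2557, 0.1175]
tcp_rot: [[-0.92, 0.392, -0.0], [0.392, 0.92, -0.0], [0.0, -0.0, -1.0]]
ft_force: [-0.4, 0.4, 0.0]
eef_pos: [0.3815, 0.2569, 0.0532]
tcp_rot: [[-0.92, 0.391, 0.003], [0.391, 0.92, 0.002], [-0.003, 0.003, -1.0]]
ft_force: [0.3, 0.1, 0.2]
width: 0.605
finger_force: 0.0
time: 23.0
eef_pos: [0.3811, 0.2564, 0.0531]
tcp_rot: [[-0.92, 0.391, 0.003], [0.391, 0.92, 0.0], [-0.002, 0.001, -1.0]]
ft_force: [-1.9, -1.8, 5.9]
width: 0.523
finger_force: 34.8
eef_pos: [0.3821, 0.2573, 0.256]
tcp_rot: [[-0.921, 0.391, 0.008], [0.391, 0.921, 0.004], [-0.006, 0.007, -1.0]]
ft_force: [1.0, 0.4, -1.7]
width: 0.525
finger_force: 36.6
```

```bash
python3 -m inch '[-1,0.025,-0.043,0,0,-1,0.05,-0.087,0,0,-1,0.075,-0.131,0,0,-1,0.1,-0.175,0,0,-1,0.125,-0.218,0,0]' |sed -n 2,6p
python3 -m inch '[-1,0.02,-0.035,0,0,-1,0.026,-0.0465,0,0,-1,0.026,-0.0465,0,0,-1,0.026,-0.0465,0,0,-1,0.026,-0.0465,0,0]'
```

```text
eef_pos: [0.5044, 0.0366, 0.2501]
tcp_rot: [[-0.92, 0.391, -0.002], [0.391, 0.92, 0.0], [0.002, -0.0, -1.0]]
ft_force: [-0.0, -0.3, -1.6]
width: 0.52
finger_force: 36.5
time: 24.88
eef_pos: [0.53, -0.0072, 0.2513]
tcp_rot: [[-0.921, 0.389, -0.0], [0.389, 0.921, 0.0], [0.0, 0.0, -1.0]]
ft_force: [-0.0, 0.2, -1.6]
width: 0.522
finger_force: 36.5
```

```bash
python3 -m inch '[-1,0.002,-0.001,0,0,-1,0.002,-0.001,-0.03,0,-1,0.002,-0.001,-0.055,0,-1,0.002,-0.001,-0.055,0]' |sed -n 2,4p
python3 -m inch '[-1,0,0,-0.01,0,-1,0,0,-0.018,0,-1,0,0,-0.018,0]' |sed -n 2,4p
python3 -m inch '[-1,0,0,-0.007,0,-1,0,0,-0.012,0,-1,0,0,-0.012,0]' |sed -n 2,4p
python3 -m inch '[-1,0,0,-0.003,0,-1,0,0,-0.005,0,-1,0,0,-0.005,0]' |sed -n 2,4p
python3 -m inch '[-1,0,0,-0.001,0,-1,0,0,-0.002,0,-1,0,0,-0.002,0]' |sed -n 2,4p
```

```text
eef_pos: [0.5307, -0.0088, 0.1943]
tcp_rot: [[-0.921, 0.39, -0.005], [0.39, 0.921, 0.001], [0.005, -0.001, -1.0]]
ft_force: [-0.2, 0.2, -1.0]
eef_pos: [0.5324, -0.0094, 0.178]
tcp_rot: [[-0.92, 0.391, -0.001], [0.391, 0.92, 0.0], [0.001, -0.0, -1.0]]
ft_force: [-0.8, -1.2, -1.3]
eef_pos: [0.5322, -0.0094, 0.1657]
tcp_rot: [[-0.92, 0.391, -0.001], [0.391, 0.92, 0.0], [0.001, -0.0, -1.0]]
ft_force: [-0.8, -0.2, -1.5]
eef_pos: [0.5326, -0.0094, 0.1611]
tcp_rot: [[-0.921, 0.391, -0.0], [0.391, 0.921, 0.0], [0.0, -0.0, -1.0]]
ft_force: [-0.3, -0.9, -1.4]
eef_pos: [0.5326, -0.0094, 0.1592]
tcp_rot: [[-0.92, 0.391, -0.0], [0.391, 0.92, 0.0], [0.0, -0.0, -1.0]]
ft_force: [-0.2, 0.3, -1.6]
```

```bash
python3 -m inch '[-1,0,0,-0.0015,0,-1,0,0,-0.0015,0]' |sed -n 2,4p
python3 -m inch '[0.5,0,0,0,0,0.5,0,0,0,0,0.5,0,0,0,0,0.5,0,0,0,0]' |sed -n 2,6p
python3 -m inch '[0.5,0,0,0.03,0,0.5,0,0,0.07,0,0.5,0,0,0.11,0,0.5,-0.02,0.02,0.13,0,0.5,-0.05,0.06,0.13,0]' |sed -n 2,4p
python3 -m inch '[0.5,-0.035,0.042,0,0,0.5,-0.07,0.084,0,0,0.5,-0.1,0.12,0,0,0.5,-0.1,0.12,0,0,0.5,-0.1,0.12,0,0]' |sed -n 1,4p
python3 - <<'E'
from h import *
s=imaging.grab_frame("scene")[:,:,::-1];cv2.imwrite("pics/s6.png",s)
cv2.imwrite("pics/v6.png",cv2.resize(s[190:340,180:380],None,fx=4,fy=4,interpolation=2))
E
```

```text
eef_pos: [0.533, -0.0095, 0.1585]
tcp_rot: [[-0.921, 0.391, 0.001], [0.391, 0.921, -0.0], [-0.001, 0.0, -1.0]]
ft_force: [-1.6, 0.2, 2.4]
eef_pos: [0.5327, -0.0094, 0.1577]
tcp_rot: [[-0.92, 0.391, -0.0], [0.391, 0.92, 0.0], [0.0, -0.0, -1.0]]
ft_force: [-0.4, 0.6, -0.3]
width: 0.748
finger_force: 0.0
eef_pos: [0.4845, 0.0504, 0.2902]
tcp_rot: [[-0.919, 0.393, 0.005], [0.393, 0.919, -0.0], [-0.005, 0.002, -1.0]]
ft_force: [-0.0, 0.3, -0.6]
time: 28.88
eef_pos: [0.3829, 0.1706, 0.2879]
tcp_rot: [[-0.921, 0.39, 0.001], [0.39, 0.921, -0.0], [-0.001, 0.0, -1.0]]
ft_force: [0.4, -0.0, 0.4]
```

View pics/v6.png

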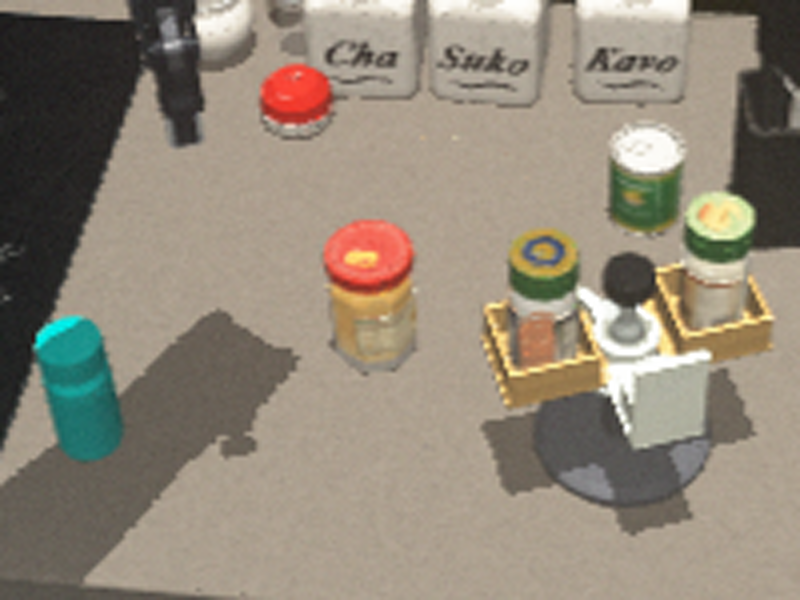

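Both jars stand upright, one in each compartment, with cap tops at crop (544,250) and (720,215). The tray is level and the arm is clear, so I'm handing in.

```bash
python3 -m inch '[0.5,0,0,0,0,0.5,0,0,0,0,0.5,0,0,0,0]'|head -1; python3 -c "
from rig import job
print(job.sign_off())"
```

```text
time: 29.3
the job is handed in; nothing more can be done
None
```

The tray sits level on the post's ledge with one green-capped jar upright in each compartment. I handed the job in at about 29 s, with the arm clear and the bystanders untouched; sign-off returned no verdict.

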